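# Switch on the extraction and the bench lamp before a tin is opened

## Robot

A 6-joint arm with a two-finger parallel gripper is mounted at the origin on the work surface. World frame = base frame: x ahead of the robot, y to its left, z up, the work surface at z = 0. Lengths are in m, angles in rad, forces in N, time in s.
With the tool pointing down it reaches from about 0.425 to 0.95 m from the base axis. Payload 3.5 kg.
Tool frame: the origin (TCP) lies on the centre line of the jaws, within the pads' length; the fingertips stand tip_extent ahead of it and the grasp point (between the pads) lies 2 mm behind it (tip_extent is the distance from the TCP to the fingertips, in m); z points along the fingers, y is the direction in which the jaws open and shut (so a half turn about z gives the same grasp; the last joint's range is limited). The gripper opens to 85 mm and grips with 20 to 120 N. Pads are 22 mm wide; open, the fingers measure 114 mm over their backs; the gripper's body (76 mm by 85 mm) begins 54 mm behind the grasp point. The pads swing forward as they close: fully open they stand 13 mm farther back than shut.
Start: joints at [-1.35, 0.286, 1.577, -0, 1.279, -0.15], TCP at [0.245, -0.629, 0.248] pointing down, gripper open.
Joint ranges: [-2.77, 2.77], [-0.9, 2.22], [0.21, 2.48], [-1.53, 4.67], [0.24, 2.81], [-2.84, 2.84]. Speed limits (rad/s): [2.79, 2.79, 3.14, 3.14, 3.14, 3.14].

## Interface

Orientations are given as a unit quaternion [x, y, z, w].
In Python, from plant import * gives the robot as it stands.
- The arm moves only by the shell command python3 -m crank 'ROWS' [FORCE]. ROWS is JSON, a list of rows, each a list of 7 numbers: the gripper's target within -1 to 1 (shut at 1, half-way at 0, fully open at -1), then the shift along the tool's x, y, z in cm, then the turn, a rotation vector about the tool's x, y, z in degrees. In form: [[fingers, tx, ty, tz, wx, wy, wz], ...]. A call has 1 to 5 rows; each row shifts and turns the commanded pose from where the row before left it, along the tool's axes as they then stand; what a row does not reach is not made up. A row lasts 1/10 s, in which the tool goes at most 50 mm and 8.59 degrees, less where a joint would pass 70% of its speed; a pose out of reach is approached as far as the arm can. A call is refused whole if a number of a shift passes 5 or a number of a turn 8.59, either way. A call with a gripper value outside its range is refused whole. The fingers move at their own pace and stop on an object; FORCE is the grip in N (left out, the last holds). Time passes only in rows, so rows that do not move let the fingers close. It gives the time, the measured TCP pose, the force and the opening at its end, in the units of the state.
- get_state(): the state, without advancing time (a new reading comes with each control period).
- read_camera(name): name is "scene" or "top" or "wrist"; returns a dict with "color" (384x512x3 uint8, red, green, blue), "vfov" (degrees; the focal length in pixels is half the picture's height over the tangent of half this angle, whatever the lens; pixels are square), "cx", "cy" (the principal point, pixels), "cam_to_world" (4x4, takes a point from camera to world coordinates). Camera axes: x right, y up, looking along -z (the intrinsics and any distortion apply to the point x, -y, -z); pixel columns grow to the right and rows downward; lengths in m; the calibration is good to about 2 mm. A picture is of the moment at which its call begins. There is no depth.
- sign_off(): hands the job in, once; it reports no verdict.
Trained networks look in the newest picture that a camera, given by its name, has taken for a name from the list of things; names that differ only in an ending like _2 or _b are one class to them, and where a whole thing is asked for, a point or a joint stands for the part that bears it (a point fixed in the world has none). Each returns a list of dicts, best first, with "p" (0 to 1); they miss things now and then, are a little off and sometimes report something else, mostly with a low value. They report only what shows in the picture. A call takes as long as a camera call.
- trace(thing, camera): "pixels" (384x512 bool, what is visible of it) and "location" ([column, row] in pixels, amid what is visible of it).
- place_of(thing, camera): "location" ([column, row] in pixels: a listed point, or the origin of a listed thing).
The state is a dict: "time": time; "qpos": joint angles; "dq": joint speeds; "joint_efforts": joint torques, N m; "eef_pos": TCP position; "tcp_rot": TCP orientation; "contact_force": force on the tool from outside, world axes, zero at the start; "wrist_torque": the same for the moment, N m; "opening": opening from 0.0 (shut) to 1.0 (fully open).
Only numpy, scipy, OpenCV 4.12 (cv2) and the standard library are available. Lean on these libraries where they do the work, as an engineer would, in place of code of your own. Each camera call takes 0.05 s, during which the arm holds its last target.

## Task

A rusty tin is about to be opened on the conservation bench: on the grey control box, switch on the dust extraction (the toggle that ends in a round ball) and the bench lamp (the toggle with the broad flat paddle). Throw each lever fully over, away from the robot, until it meets its stop, in either order. Leave the two slim plain toggles in the same row as they stand.

Things in the scene. Friction and masses are not known exactly. Their poses are not given: they have to be found in the camera images.
- extract_base: Fixed grey base plate of the ball-ended toggle, one of four toggles in a straight row (44 mm pitch, any order) on top of a grey box 170 deep, 260 wide, 50 mm high. Plate 62 x 38 x 8 mm; origin at its underside's centre, x away from the robot (within 20 deg) along the lever's swing, y along the row, z up. The lever hinges about y, 10 mm above the origin.
- extract (a joint): The ball-ended lever: 10 mm steel stem, black ball 26 mm across centred 52 mm from the hinge (top at 65). Rad: 0 = leans 0.5 rad from upright towards the robot, 0.5 = upright, 1 = leans 0.5 rad away; solid stops at 0 and 1. Stiff, stays where left; 2 to 4 N on its upper half moves it. Starts at 0 to 0.1.
- lamp_base: Fixed grey base plate of the paddle toggle, in the same row on the box. Plate 62 x 38 x 8 mm; origin at its underside's centre, x away from the robot (within 20 deg) along the lever's swing, y along the row, z up. The lever hinges about y, 10 mm above the origin.
- lamp (a joint): The paddle lever: 10 mm steel stem, black flat paddle 28 mm wide along the row, 8 mm thick, from 27 to 63 mm from the hinge. Rad: 0 = leans 0.5 rad from upright towards the robot, 0.5 = upright, 1 = leans 0.5 rad away; solid stops at 0 and 1. Stiff, stays where left; 2 to 4 N on its upper half moves it. Starts at 0 to 0.1.
- plain_near (a joint): One of two alike slim steel bat levers, 60 mm long, 8 to 13 mm thick, on bases like the others in the row. Rad: 0 = leans 0.5 rad from upright towards the robot, 0.5 = upright, 1 = leans 0.5 rad away; solid stops at 0 and 1. Stiff, stays where left; 2 to 4 N on its upper half moves it. This one starts towards the robot (0 to 0.08).
- plain_far (a joint): One of two alike slim steel bat levers, 60 mm long, 8 to 13 mm thick, on bases like the others in the row. Rad: 0 = leans 0.5 rad from upright towards the robot, 0.5 = upright, 1 = leans 0.5 rad away; solid stops at 0 and 1. Stiff, stays where left; 2 to 4 N on its upper half moves it. This one starts away from the robot (0.92 to 1).

How it is judged:
By the outcome, as a careful person would: the job done as asked, in the order asked, and still so for the second after the job is handed in, with the robot touching nothing.
It also fails if it takes over 37 s, if anything falls off the work surface, if the arm or the gripper's body presses on something with over 40 N, if the wrist force passes 120 N, or if a joint passes its speed limit or range.

## Working session

There is one attempt and no reset: what is moved stays moved. The work goes in short steps, Python scripts to look and compute and a shell command to move; the robot and the scene stay as the last step left them, time stands still between calls to the robot, and variables do not carry over. Pictures are saved under pics/ and viewed, and the job is handed in when it is done.

```bash
ls; mkdir -p pics
cat > h.py <<'E'
from plant import *
import numpy as np, cv2
def snap(n,f):
    r=read_camera(n); cv2.imwrite('pics/'+f,r['color'][:,:,::-1]); return r
E
python3 - <<'E'
from h import *
s=get_state()
print({k:np.round(v,3) for k,v in s.items()})
for c in('scene','top'):
    r=snap(c,c+'0.png'); print(c,{k:v for k,v in r.items() if k not in('color',)})
    for t in('extract_base','lamp_base'):
        print(t,[(np.round(d['location']),round(d['p'],2)) for d in place_of(t,c)])
    for t in('extract','lamp','plain_near','plain_far'):
        print(t,[(np.round(d['location']),round(d['p'],2)) for d in trace(t,c)])
E
```

```text
pics
{'time': np.float64(0.0), 'qpos': array([-1.35 ,  0.287,  1.578, -0.   ,  1.279, -0.15 ]), 'dq': array([ 0.001, -0.002, -0.001,  0.002, -0.001, -0.001]), 'joint_efforts': array([-0.0000e+00, -4.0598e+01, -2.9262e+01, -0.0000e+00,  6.0000e-03,
        0.0000e+00]), 'eef_pos': array([ 0.244, -0.628,  0.247]), 'tcp_rot': array([ 0.983,  0.184, -0.   , -0.001]), 'contact_force': array([-0.351,  0.674, -0.203]), 'wrist_torque': array([ 0.004, -0.027, -0.021]), 'opening': np.float64(1.003)}
scene {'vfov': 44.03946934818919, 'cx': 258.9868714975007, 'cy': 192.67937089236935, 'cam_to_world': array([[-0.55121979, -0.69753005,  0.45783029,  0.90843328],
       [ 0.83421341, -0.45045374,  0.31808712,  0.26930367],
       [-0.01564396,  0.55726408,  0.83018794,  0.72762442],
       [ 0.        ,  0.        ,  0.        ,  1.        ]])}
extract_base [(array([221., 196.]), 0.89)]
lamp_base []
extract [(array([227., 171.]), 0.6)]
lamp [(array([245., 190.]), 0.95)]
plain_near [(array([282., 226.]), 0.66)]
plain_far [(array([244., 218.]), 0.57)]
top {'vfov': 46.13990986950387, 'cx': 256.5192416107201, 'cy': 191.92583774725577, 'cam_to_world': array([[ 1.07638929e-01,  9.74230914e-01, -1.98211975e-01,
         4.35260152e-01],
       [-9.94190050e-01,  1.05463077e-01, -2.15333210e-02,
         2.37111800e-02],
       [-7.43822112e-05,  1.99378197e-01,  9.79922614e-01,
         8.09950926e-01],
       [ 0.00000000e+00,  0.00000000e+00,  0.00000000e+00,
         1.00000000e+00]])}
extract_base [(array([301., 204.]), 0.97)]
lamp_base [(array([277., 194.]), 0.86)]
extract [(array([304., 213.]), 0.79)]
lamp [(array([278., 200.]), 0.7)]
plain_near [(array([228., 183.]), 0.55)]
plain_far [(array([258., 172.]), 0.59)]
```

View pics/scene0.png

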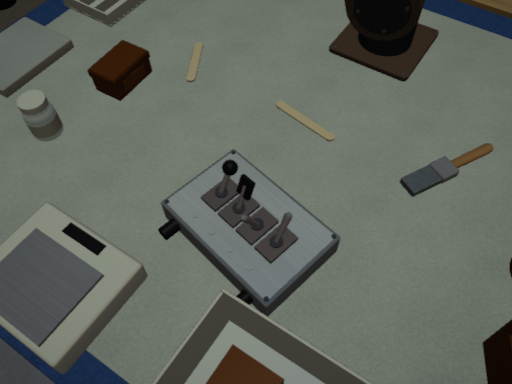

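View pics/top0.png

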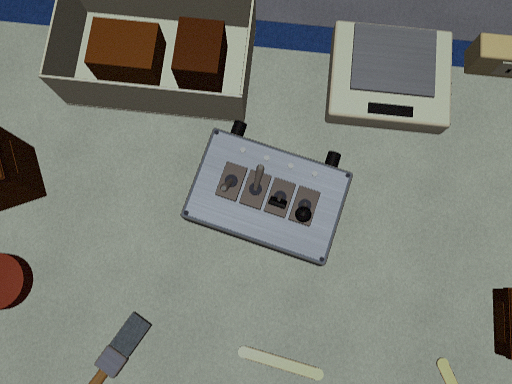

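The top view shows the row, left to right: plain near (230,183), plain far (257,180), paddle (278,199), ball (303,211). The scene view agrees: ball (230,167), paddle (246,187), then the two bats. Next I'll triangulate.

```bash
cat >> h.py <<'E'
def ray(r,p):
    f=192/np.tan(np.radians(r['vfov']/2)); M=r['cam_to_world']
    d=np.array([(p[0]-r['cx'])/f,-(p[1]-r['cy'])/f,-1]); d=M[:3,:3]@d
    return M[:3,3],d/np.linalg.norm(d)
def tri(rs):
    A=0;b=0
    for o,d in rs:
        P=np.eye(3)-np.outer(d,d); A=A+P; b=b+P@o
    x=np.linalg.solve(A,b)
    return x,[float(np.linalg.norm((np.eye(3)-np.outer(d,d))@(x-o))) for o,d in rs]
def onz(r,p,z):
    o,d=ray(r,p); return o+d*(z-o[2])/d[2]
def proj(r,X):
    f=192/np.tan(np.radians(r['vfov']/2)); M=np.linalg.inv(r['cam_to_world']); c=M[:3,:3]@X+M[:3,3]
    return np.array([r['cx']+f*c[0]/-c[2], r['cy']-f*c[1]/-c[2]])
E
python3 - <<'E'
from h import *
R={c:read_camera(c) for c in('scene','top')}
for c in R:
    g=R[c]['color']
    x0,y0=(150,140) if c=='scene' else (170,115)
    cv2.imwrite(f'pics/crop_{c}.png',cv2.resize(g[y0:y0+140,x0:x0+190,::-1],None,fx=4,fy=4,interpolation=cv2.INTER_CUBIC))
    for n,roi in (('ball',(218,155,238,175) if c=='scene' else (292,196,314,226)),('pad',(236,172,258,202) if c=='scene' else (266,188,291,210))):
        a,b,e,d=roi; m=(g[b:d,a:e].max(2)<28).astype(np.uint8)
        k,l,s,ce=cv2.connectedComponentsWithStats(m); i=1+np.argmax(s[1:,4]); print(c,n,ce[i]+[a,b],s[i]+[a,b,0,0,0])
E
```

```text
scene ball [229.58490566 167.45283019] [223 161  14  14 159]
scene pad [245.60245902 186.6147541 ] [237 175  18  25 244]
top ball [302.72159091 213.90340909] [295 207  16  15 176]
top pad [277.45360825 201.83505155] [269 197  18  12  97]
```

View pics/crop_scene.png

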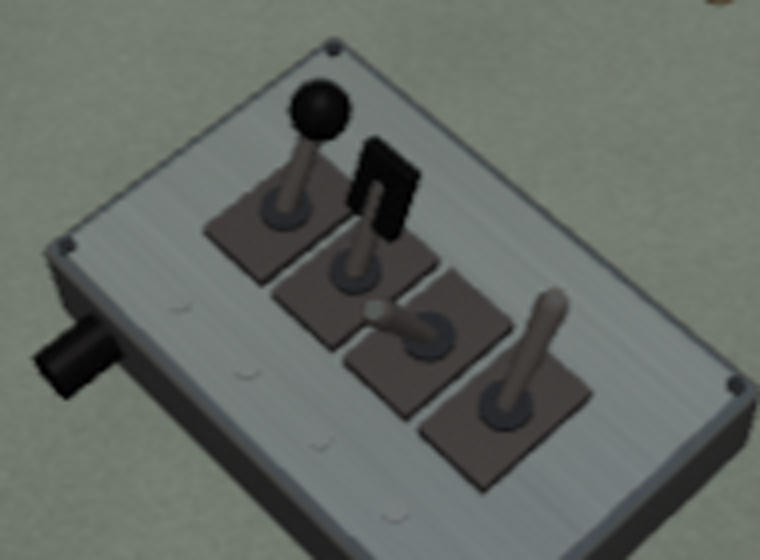

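View pics/crop_top.png

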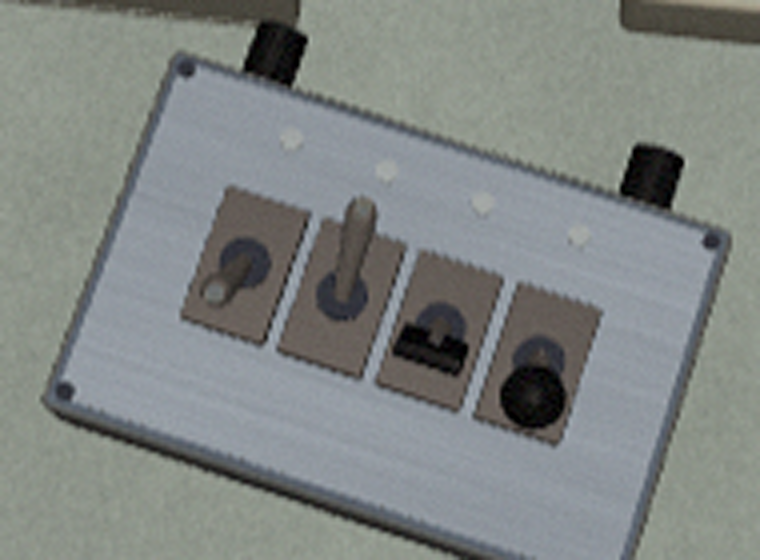

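Run:
```python
from h import *
R={c:read_camera(c) for c in('scene','top')}
S=lambda p:ray(R['scene'],np.array(p)/4+[150-.375,140-.375]); T=lambda p:ray(R['top'],np.array(p)/4+[170-.375,115-.375])
pr=lambda n,a:print(n,np.round(a[0],4),np.round(a[1],4))
pr('scrFR',tri([S((68,245)),T((711,241))])); a=tri([S((68,245)),T((711,241))])[0]
pr('scrNL',tri([S((737,385)),T((65,391))]))
# plate corners
# ball plate: scene far-right(205,230), far-left(262,283), near-left (352,212); top far-left(517,283) far-right(602,310) near-left(474,417) near-right(560,445)
pr('ballplateFR',tri([S((205,230)),T((602,310))]));pr('ballplateFL',tri([S((262,283)),T((517,283))]))
pr('padFR',tri([S((274,296)),T((503,277))]));pr('padFL',tri([S((332,349)),T((419,250))]))
pr('nearFL',tri([S((484,490)),T((228,186))]))
pr('nearNL',tri([S((592,393)),T((182,318))]))
B=tri([ray(R['scene'],(229.6,167.5)),ray(R['top'],(302.7,213.9))]);pr('ball',B)
P=tri([ray(R['scene'],(245.6,186.6)),ray(R['top'],(277.5,200.5))]);pr('pad~',P)
for nm,c in (('near',[(182,318),(228,186),(310,212),(264,346)]),('far',[(277,350),(322,217),(407,241),(361,379)]),('pad',[(375,382),(419,250),(503,277),(459,411)]),('ball',[(474,417),(517,283),(602,310),(560,445)])):
    q=np.array([onz(R['top'],np.array(p)/4+[170-.375,115-.375],.058) for p in c])
    u=(q[1]-q[0]+q[2]-q[3])/2; print(nm,'centre',np.round(q.mean(0),4),'len',np.linalg.norm(u),'wid',np.linalg.norm(q[2]-q[1]),'yaw',np.degrees(np.arctan2(u[1],u[0])))
```

```text
scrFR [ 0.6352 -0.1124  0.0522] [0.0002 0.0002]
scrNL [0.5401 0.157  0.0508] [0.0009 0.0009]
ballplateFR [ 0.5989 -0.0671  0.0549] [0.0008 0.0008]
ballplateFL [ 0.607  -0.0304  0.0552] [0.0002 0.0002]
padFR [ 0.609  -0.0237  0.0536] [0.0009 0.0009]
padFL [0.617  0.0126 0.0554] [0. 0.]
nearFL [0.6363 0.098  0.0551] [0.0004 0.0004]
nearNL [0.5765 0.1108 0.054 ] [0.0006 0.0006]
ball [ 0.5503 -0.0369  0.1058] [0.0002 0.0002]
pad~ [0.5672 0.0054 0.1048] [0.001 0.001]
near centre [0.6019 0.0855 0.058 ] len 0.0613577926896416 wid 0.037279759309645666 yaw -11.879195794302527
far centre [0.5927 0.0433 0.058 ] len 0.062104679833680315 wid 0.0379958967305424 yaw -11.981817950108221
pad centre [0.5828 0.0007 0.058 ] len 0.060632493382918096 wid 0.03769396729046433 yaw -12.34579730149326
ball centre [ 0.5729 -0.0425  0.058 ] len 0.060808976850323423 wid 0.03782301661827723 yaw -12.219917499515264
```

Run:
```python
from h import *
import plant
print([ (k,getattr(plant,k)) for k in dir(plant) if 'tip' in k.lower() or k=='TIP'], [k for k in dir(plant) if k[0]!='_'])
r=read_camera('scene')
for p in((340,40),(385,70),(430,40),(400,0),(25,115),(120,80)): print(p,np.round(onz(r,p,0.0),3))
r=read_camera('wrist'); cv2.imwrite('pics/w0.png',r['color'][:,:,::-1])
```

```text
[('tip_extent', 0.017)] ['Unreachable', 'get_state', 'place_of', 'read_camera', 'sign_off', 'tip_extent', 'trace']
(340, 40) [ 0.044 -0.088  0.   ]
(385, 70) [0.082 0.045 0.   ]
(430, 40) [-0.068  0.089  0.   ]
(400, 0) [-0.173 -0.033  0.   ]
(25, 115) [ 0.61 -0.53  0.  ]
(120, 80) [ 0.424 -0.433  0.   ]
```

```bash
python3 -m crank '[[1,0,0,0,0,0,8.5],[1,0,0,0,0,0,8.5],[1,0,0,0,0,0,8.5],[1,0,0,0,0,0,8],[1,0,0,0,0,0,0]]' 30
```

```text
time: 1.5
eef_pos: [0.2446, -0.6291, 0.2483]
tcp_rot: [0.994, -0.107, -0.0, 0.0]
contact_force: [0.4, 0.5, 0.4]
opening: 0.142
```

```bash
python3 -m crank '[[1,0.95,-4.6,0,0,0,0],[1,0.95,-4.6,0,0,0,0],[1,0.95,-4.6,0,0,0,0],[1,0.95,-4.6,0,0,0,0],[1,0.95,-4.6,0,0,0,0]]'; python3 -m crank '[[1,0.95,-4.6,0,0,0,0],[1,0.95,-4.6,0,0,0,0],[1,0.95,-4.6,0,0,0,0],[1,0.95,-4.6,0,0,0,0],[1,0.95,-4.6,0,0,0,0]]';python3 -m crank '[[1,0.95,-4.6,0,0,0,0],[1,0.95,-4.6,0,0,0,0],[1,0.95,-4.6,0,0,0,0],[1,0.95,-4.5,0,0,0,0],[1,0,0,0,0,0,0]]'
```

```text
time: 2.0
eef_pos: [0.3403, -0.4127, 0.2484]
tcp_rot: [0.994, -0.105, 0.0, 0.0]
contact_force: [1.1, -0.8, -0.1]
opening: 0.001
time: 2.5
eef_pos: [0.4355, -0.198, 0.2488]
tcp_rot: [0.994, -0.105, 0.001, 0.0]
contact_force: [1.0, 0.1, -0.2]
opening: -0.001
time: 3.0
eef_pos: [0.5122, -0.0246, 0.2487]
tcp_rot: [0.995, -0.102, 0.001, -0.001]
contact_force: [-0.1, -1.6, 0.0]
opening: 0.0
```

```bash
python3 -m crank '[[1,0,0,3.3,0,0,0],[1,0,0,3.3,0,0,0],[1,0,0,3.3,0,0,0],[1,0,0,3.2,0,0,0],[1,0,0,0,0,0,0]]'
python3 - <<'E'
from h import *
for c in('scene','top','wrist'):
    g=read_camera(c)['color']
    cv2.imwrite(f'pics/a_{c}.png',cv2.resize(g[100:290,120:370] if c!='wrist' else g,None,fx=3 if c!='wrist' else 1.5,fy=3 if c!='wrist' else 1.5)[:,:,::-1])
s=get_state(); p=s['eef_pos']
u=np.array([.977,-.213]);v=np.array([.213,.977])
d=p[:2]-[.5729,-.0425]; print(p,d@u,d@v)
E
```

```text
time: 3.5
eef_pos: [0.5073, -0.0287, 0.1126]
tcp_rot: [0.994, -0.106, -0.005, -0.001]
contact_force: [-1.0, 0.2, -0.3]
opening: -0.002
[ 0.51204386 -0.02967776  0.11896497] -0.062187585080997525 -0.00043502553976696324
```

View pics/a_scene.png

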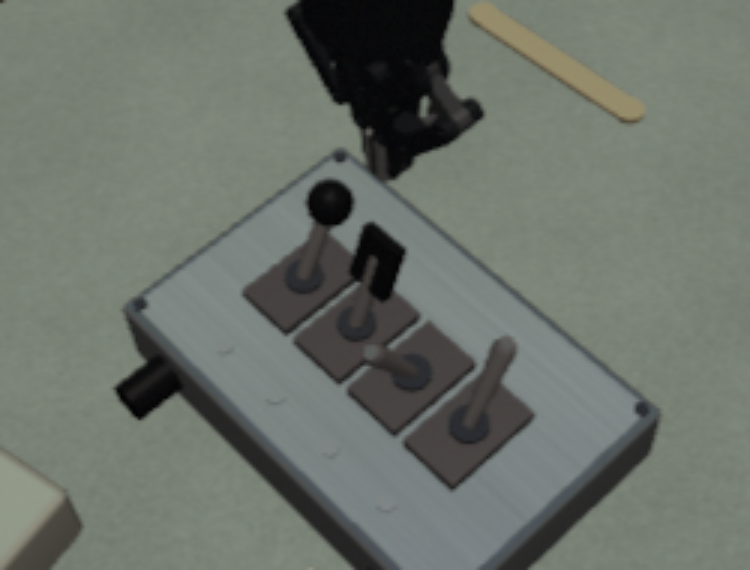

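View pics/a_top.png

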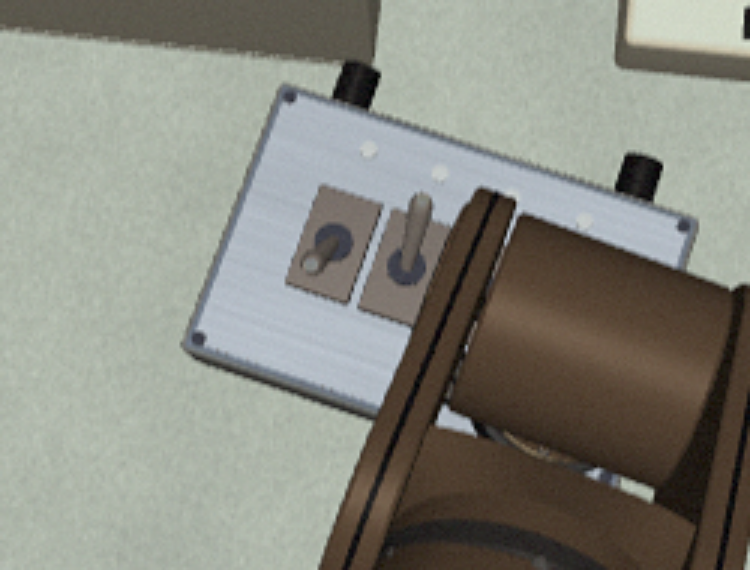

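View pics/a_wrist.png

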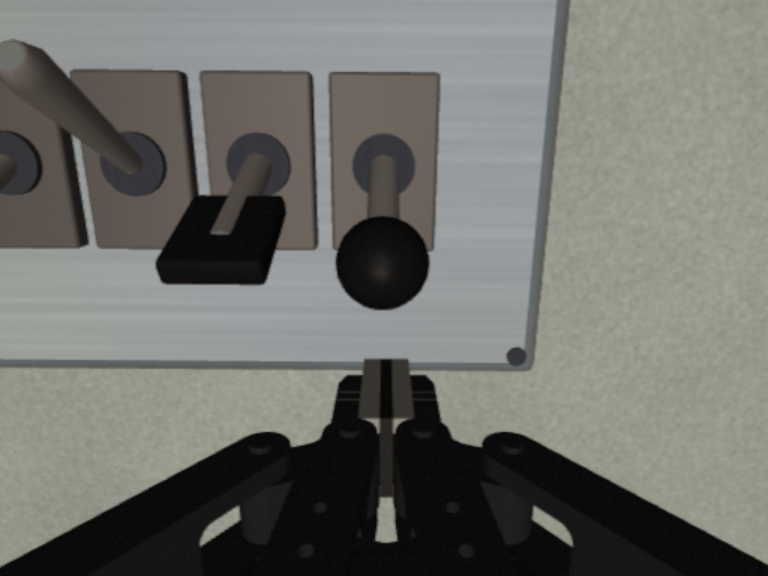

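The wrist view shows the shut tip (386,360) in line with the ball (382,263) and its plate (384,160), and clear of the neighbours. I'll push the ball now.

```bash
python3 -m crank '[[1,1.2,0,0,0,0,0],[1,1.2,0,0,0,0,0],[1,1.2,0,0,0,0,0],[1,1.2,0,0,0,0,0],[1,0,0,0,0,0,0]]'
python3 - <<'E'
from h import *
r=read_camera('wrist');g=r['color']
cv2.imwrite('pics/b_wrist.png',cv2.resize(g,None,fx=1.5,fy=1.5)[:,:,::-1])
r=read_camera('scene');cv2.imwrite('pics/b_scene.png',cv2.resize(r['color'][100:290,120:370],None,fx=3,fy=3)[:,:,::-1])
s=get_state(); p=s['eef_pos']
for z in(.085,.09,.095,.1,.105,.11): print(z,onz(r,(246,159),z))
u=np.array([.977,-.213]);v=np.array([.213,.977])
d=p[:2]-[.5729,-.0425]; print(p,d@u,d@v,s['contact_force'])
E
```

```text
time: 4.15
eef_pos: [0.5605, -0.0398, 0.118]
tcp_rot: [0.994, -0.107, 0.002, 0.0]
contact_force: [0.1, -0.4, -0.2]
opening: 0.003
0.085 [ 0.50813978 -0.0339146   0.085     ]
0.09 [ 0.5112543  -0.03155538  0.09      ]
0.095 [ 0.51436882 -0.02919616  0.095     ]
0.1 [ 0.51748334 -0.02683694  0.1       ]
0.105 [ 0.52059786 -0.02447772  0.105     ]
0.11 [ 0.52371239 -0.0221185   0.11      ]
[ 0.55889263 -0.03943956  0.11728352] -0.014337073211858384 6.478330210656341e-06 [-1.15363881  0.22265279 -0.04549105]
```

View pics/b_wrist.png

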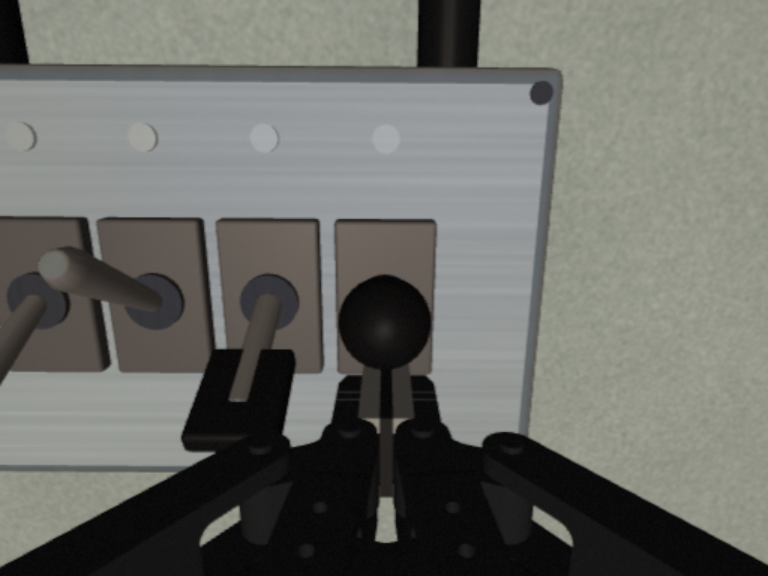

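View pics/b_scene.png

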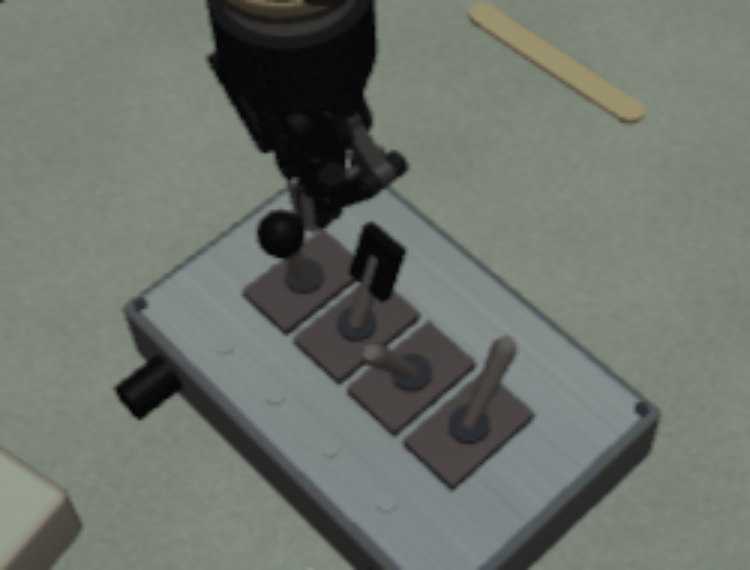

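The ball (scene crop 280,233) is a little past upright, and the paddle is untouched. I'll push the remaining ~15 mm slowly and watch the force.

```bash
python3 -m crank '[[1,0.5,0,0,0,0,0],[1,0.5,0,0,0,0,0],[1,0.3,0,0,0,0,0],[1,0,0,0,0,0,0]]';python3 -m crank '[[1,0.2,0,0,0,0,0],[1,0,0,0,0,0,0]]';python3 -m crank '[[1,0.2,0,0,0,0,0],[1,0,0,0,0,0,0]]'
```

```text
time: 4.65
eef_pos: [0.5704, -0.0419, 0.1166]
tcp_rot: [0.994, -0.107, -0.001, -0.0]
contact_force: [-2.1, 0.7, -1.0]
opening: 0.001
time: 4.85
eef_pos: [0.5721, -0.0423, 0.1167]
tcp_rot: [0.994, -0.107, -0.001, -0.0]
contact_force: [-2.5, 0.8, -2.6]
opening: 0.003
time: 5.05
eef_pos: [0.5744, -0.0427, 0.117]
tcp_rot: [0.994, -0.107, -0.0, -0.0]
contact_force: [-3.4, 1.6, -2.5]
opening: -0.003
```

```bash
python3 -m crank '[[1,0.2,0,0,0,0,0],[1,0,0,0,0,0,0]]';python3 -m crank '[[1,0.2,0,0,0,0,0],[1,0,0,0,0,0,0]]'
python3 - <<'E'
from h import *
r=read_camera('wrist');g=r['color']
cv2.imwrite('pics/c_wrist.png',cv2.resize(g,None,fx=1.5,fy=1.5)[:,:,::-1])
E
```

```text
time: 5.25
eef_pos: [0.5755, -0.0429, 0.1169]
tcp_rot: [0.994, -0.107, -0.002, -0.0]
contact_force: [-5.4, 1.0, -1.1]
opening: -0.002
time: 5.45
eef_pos: [0.5759, -0.043, 0.1168]
tcp_rot: [0.994, -0.107, -0.005, -0.0]
contact_force: [-10.7, 2.5, 3.3]
opening: -0.0
```

View pics/c_wrist.png

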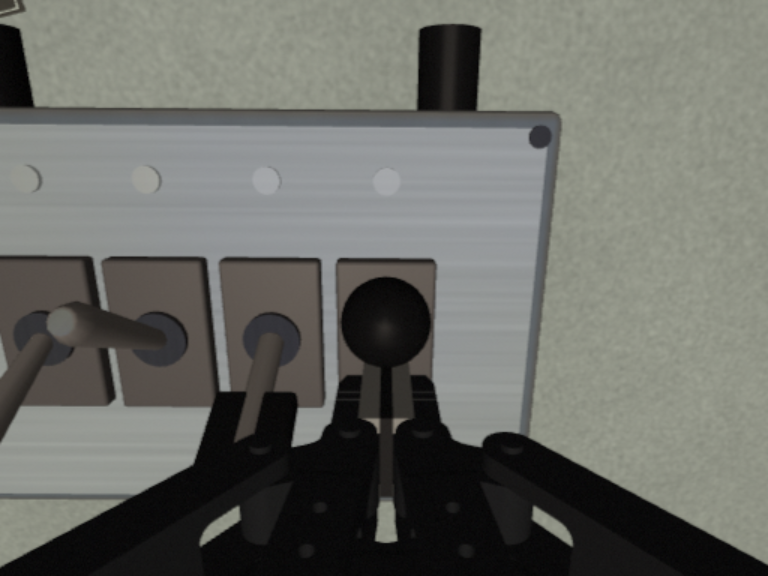

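The ball is at its stop: the advance ended and the force jumped to 11 N. I'll back off and shift to the paddle.

```bash
python3 -m crank '[[1,0.1,0,0,0,0,0],[1,-1.5,0,0,0,0,0],[1,-2.5,0,0,0,0,0],[1,-2.5,0,0,0,0,0],[1,0,0,0,0,0,0]]';python3 -m crank '[[1,-0.5,-2.2,0,0,0,0],[1,0,-2.2,0.4,0,0,0],[1,0,0,0,0,0,0],[1,0,0,0,0,0,0]]'
python3 - <<'E'
from h import *
r=read_camera('wrist');g=r['color']
cv2.imwrite('pics/d_wrist.png',cv2.resize(g,None,fx=1.5,fy=1.5)[:,:,::-1])
s=get_state(); p=s['eef_pos']
u=np.array([.977,-.213]);v=np.array([.213,.977])
d=p[:2]-[.5828,.0007]; print(p,d@u,d@v,s['contact_force'])
E
```

```text
time: 6.0
eef_pos: [0.5153, -0.0297, 0.118]
tcp_rot: [0.994, -0.107, 0.001, 0.0]
contact_force: [-0.7, 0.2, -0.2]
opening: -0.0
time: 6.4
eef_pos: [0.5221, 0.0137, 0.1143]
tcp_rot: [0.994, -0.106, 0.002, 0.0]
contact_force: [0.3, -0.6, 0.5]
opening: -0.001
[0.52176474 0.01341616 0.11416057] -0.06233999432768733 -0.0005768224836724369 [ 0.05991566 -0.38489183  0.94653581]
```

View pics/d_wrist.png

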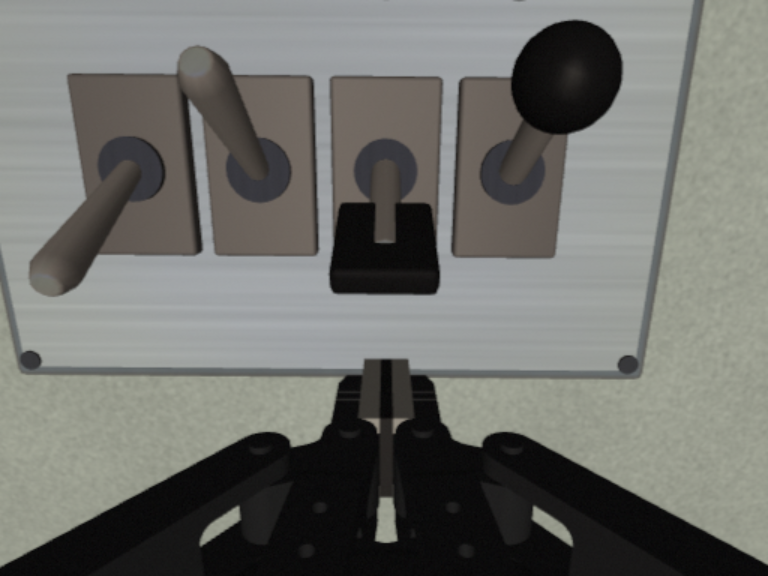

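The tip (386,360) is centred on the paddle (385,250). The ball lever leans away (567,77). Now the paddle push.

```bash
python3 -m crank '[[1,1.2,0,0,0,0,0],[1,1.2,0,0,0,0,0],[1,1.2,0,0,0,0,0],[1,1.2,0,0,0,0,0],[1,0,0,0,0,0,0]]';python3 -m crank '[[1,0.5,0,0,0,0,0],[1,0.5,0,0,0,0,0],[1,0.5,0,0,0,0,0],[1,0,0,0,0,0,0]]';python3 -m crank '[[1,0.2,0,0,0,0,0],[1,0,0,0,0,0,0]]';python3 -m crank '[[1,0.2,0,0,0,0,0],[1,0,0,0,0,0,0]]'
```

```text
time: 6.95
eef_pos: [0.5691, 0.0031, 0.1133]
tcp_rot: [0.994, -0.107, 0.001, 0.0]
contact_force: [-1.2, -0.1, -0.5]
opening: -0.0
time: 7.35
eef_pos: [0.5818, 0.0006, 0.1127]
tcp_rot: [0.994, -0.107, -0.001, -0.0]
contact_force: [-2.3, -1.2, -1.8]
opening: -0.003
time: 7.55
eef_pos: [0.5836, 0.0003, 0.1129]
tcp_rot: [0.994, -0.107, -0.001, -0.0]
contact_force: [-3.6, -0.0, -1.2]
opening: 0.001
time: 7.75
eef_pos: [0.5859, -0.0001, 0.1133]
tcp_rot: [0.994, -0.107, -0.0, -0.0]
contact_force: [-2.9, 0.5, -0.5]
opening: 0.001
```

```bash
python3 -m crank '[[1,0.2,0,0,0,0,0],[1,0,0,0,0,0,0]]';python3 -m crank '[[1,0.2,0,0,0,0,0],[1,0,0,0,0,0,0]]'
```

```text
time: 7.95
eef_pos: [0.5881, -0.0006, 0.1135]
tcp_rot: [0.994, -0.107, 0.0, -0.0]
contact_force: [-3.0, 1.0, -0.4]
opening: -0.002
time: 8.15
eef_pos: [0.5893, -0.0009, 0.1132]
tcp_rot: [0.994, -0.107, -0.001, -0.0]
contact_force: [-5.1, 0.8, 1.4]
opening: -0.0
```

```bash
python3 -m crank '[[1,0.2,0,0,0,0,0],[1,0,0,0,0,0,0]]'; python3 -m crank '[[1,0.1,0,0,0,0,0],[1,0,0,0,0,0,0]]'
```

```text
time: 8.35
eef_pos: [0.5898, -0.0009, 0.113]
tcp_rot: [0.994, -0.107, -0.004, -0.0]
contact_force: [-8.3, 1.5, 3.9]
opening: -0.001
time: 8.55
eef_pos: [0.5899, -0.0009, 0.113]
tcp_rot: [0.994, -0.107, -0.005, -0.0]
contact_force: [-11.8, 1.8, 5.8]
opening: -0.003
```

Stop met: no advance, 12 N. I'll retreat, lift, move aside to clear the top camera, and check.

```bash
python3 -m crank '[[1,-1.5,0,0,0,0,0],[1,-2.5,0,0,0,0,0],[1,-2.5,0,0,0,0,0],[1,0,0,-4,0,0,0],[1,0,0,-4,0,0,0]]';python3 -m crank '[[1,-0.5,4.5,-3,0,0,0],[1,-0.5,4.8,0,0,0,0],[1,-0.5,4.8,0,0,0,0],[1,-0.5,4.8,0,0,0,0],[1,-0.5,4.8,0,0,0,0]]';python3 -m crank '[[1,-0.5,4.8,0,0,0,0],[1,-0.5,4.8,0,0,0,0],[1,-0.5,4.8,0,0,0,0],[1,0,0,0,0,0,0],[1,0,0,0,0,0,0]]'
python3 - <<'E'
from h import *
for c in('scene','top'):
    r=read_camera(c);g=r['color'];x0,y0=(150,140) if c=='scene' else (170,115)
    cv2.imwrite(f'pics/e_{c}.png',cv2.resize(g[y0:y0+140,x0:x0+190,::-1],None,fx=4,fy=4,interpolation=cv2.INTER_CUBIC))
    u=np.array([.977,-.213,0]); z=np.array([0,0,1])
    for nm,h,L in (('ball',[.5729,-.0425,.06],.052),('padtop',[.5828,.0007,.06],.063)):
        for q in(.9,.95,1): print(c,nm,q,np.round((proj(r,np.array(h)+L*(np.sin(q-.5)*u+np.cos(q-.5)*z))-[x0,y0]+.375)*4,1))
E
```

```text
time: 9.05
eef_pos: [0.5286, 0.0122, 0.1933]
tcp_rot: [0.994, -0.107, 0.0, 0.0]
contact_force: [1.6, -0.1, 0.9]
opening: 0.004
time: 9.55
eef_pos: [0.4562, -0.2135, 0.2228]
tcp_rot: [0.994, -0.107, 0.003, 0.002]
contact_force: [1.4, 0.0, 0.4]
opening: 0.001
time: 10.05
eef_pos: [0.4106, -0.3502, 0.2219]
tcp_rot: [0.994, -0.108, 0.001, 0.001]
contact_force: [0.3, -0.4, 0.6]
opening: -0.003
scene ball 0.9 [237.5 169. ]
scene ball 0.95 [233.3 174. ]
scene ball 1 [229.3 179. ]
scene padtop 0.9 [300.8 227.6]
scene padtop 0.95 [295.5 233.9]
scene padtop 1 [290.4 240.2]
top ball 0.9 [566.5 294.2]
top ball 0.95 [567.9 289.3]
top ball 1 [569.2 284.6]
top padtop 0.9 [465.7 242.9]
top padtop 0.95 [467.7 237. ]
top padtop 1 [469.6 231.3]
```

View pics/e_scene.png

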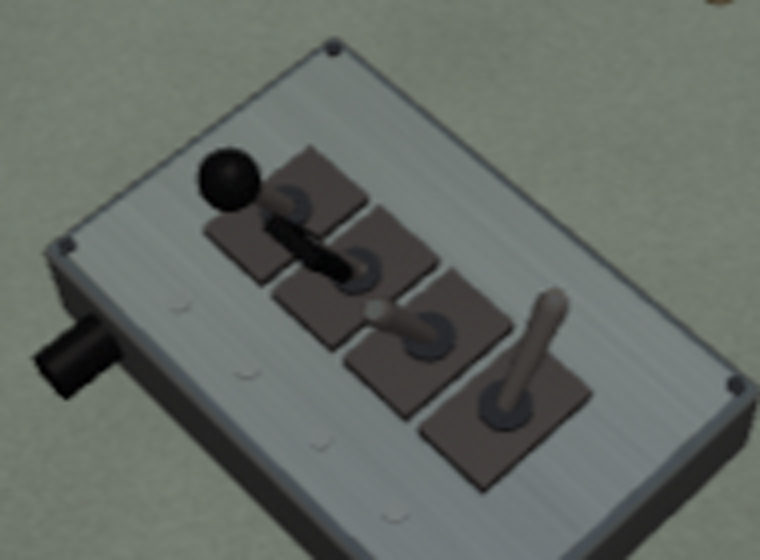

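View pics/e_top.png

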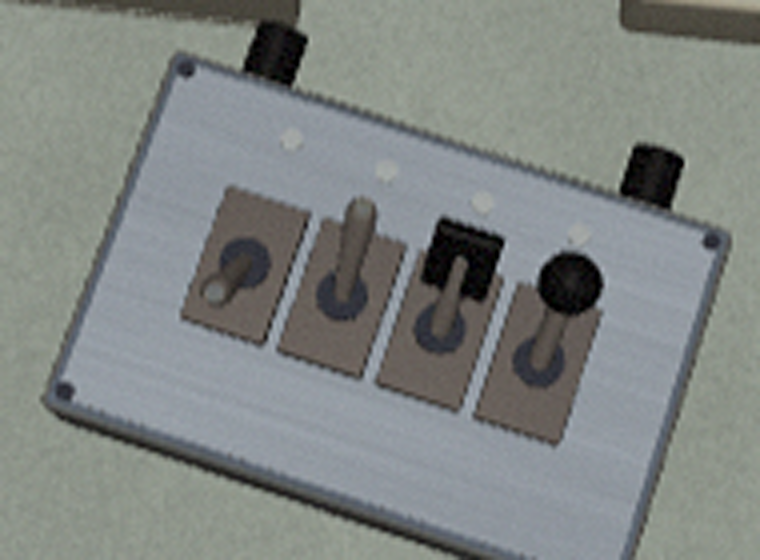

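The ball is at scene (229,180) and top (570,283), and the predictions for 1.0 rad are (229,179) and (569,285). The paddle's top edge is near top (471,229), against a predicted (470,231). The plain levers sit exactly where they did before.

```bash
python3 -c "
from plant import *
print(sign_off())"
```

```text
the job is handed in; nothing more can be done
None
```

I threw both levers fully away from the robot, the ball toggle (dust extraction) first and then the paddle toggle (bench lamp). I pushed them with the shut fingertips, then pulled the arm clear and handed the job in at about 10 s of the 37 s allowed.

- **Stops met:** each push ended with the tool no longer advancing and the force rising to 11–12 N, well under the limits.
- **Final pictures:** the ball matches the predicted fully-over position in both the scene and top views. The paddle matches in the top view; in the scene view I judged it only by eye, and it is leaning away.
- **Plain toggles:** both look unchanged from the first pictures.
- **Failed or disagreeing checks:** none of the final checks did. At the start the `lamp_base` network found nothing in the scene view, and one position reading during the first descent differed by a few millimetres.

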